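# Make up two sample kits and lock the travelling one

### The arm

A 6-joint arm with a two-finger parallel gripper is mounted at the origin on the work surface. World frame = base frame: x ahead of the robot, y to its left, z up, the work surface at z = 0. Lengths are in m, angles in rad, forces in N, time in s.
With the tool pointing down it reaches from about 0.25 to 0.725 m from the base axis. Payload 4 kg.
Tool frame: the origin (TCP) lies midway between the tips of the shut fingers; the grasp point (between the pads) lies 19 mm behind it; z points along the fingers, y is the line along which they close (so a half turn about z gives the same grasp; the last joint's range is limited). The gripper opens to 85 mm and grips with 20 to 120 N. Pads are 22 mm wide; open, the fingers measure 114 mm over their backs; the gripper's body (76 mm by 85 mm) begins 54 mm behind the grasp point. The pads swing forward as they close: fully open they stand 13 mm farther back than shut.
Start: joints at [-1.162, 0.241, 0.005, 1.335, 0, 1.571], TCP at [0.199, -0.459, 0.231] pointing down, gripper open.
Joint ranges: [-2.72, 2.72], [-1.05, 1.87], [-1.09, 1.28], [-1.99, 2.15], [-1.42, 1.44], [-3.14, 3.14]. Speed limits (rad/s): [2.79, 2.79, 3.14, 3.14, 3.14, 3.14].

### API

Orientations are given as a unit quaternion [x, y, z, w].
In Python, from workcell import get_obs, camera, job_done, silhouettes gives the robot as it stands. The module is installed in compiled form; this text tells all that it offers.
- The arm moves only by the tool drive_tool, never from a script. Its argument "increments" is a list of rows, each a list of 3 entries, a list of its own where there are three numbers: the shift along the world's x, y, z in mm, then the turn, a rotation vector about the world's x, y, z in degrees, then the opening, from 0 (shut) to 1 (fully open). A call has 1 to 8 rows; each row shifts and turns the commanded pose from where the row before left it; what a row does not reach is not made up. A row lasts 1/12 s, in which the tool goes at most 41.7 mm and 7.16 degrees, less where a joint would pass 70% of its speed; a pose out of reach is approached as far as the arm can. A call is refused whole if a number of a shift passes 41.7 or a number of a turn 7.16, either way. A call with a gripper value outside its range is refused whole. The fingers move at their own pace and stop on an object; the grip force is fixed at half the most. Time passes only in rows, so rows that do not move let the fingers close. It gives the time, the measured TCP pose, the force, the opening and the grip force at its end, in the units of the state.
- get_obs(): the state, without advancing time (a new reading comes with each control period).
- camera(name): name is "scene" or "side" or "wrist"; returns a dict with "image" (480x640x3 uint8, red, green, blue), "K" (3x3 intrinsics, pixels), "k1" (the pictures are not rectified: a ray, as slopes to the right and down, at radius r is drawn at 1 + k1 r^2 times it, then the intrinsics apply), "view" (4x4, takes a point from world to camera coordinates). Camera axes: x right, y down, z forward; pixel columns grow to the right and rows downward; lengths in m; the calibration is good to about 2 mm. A picture is of the moment at which its call begins. There is no depth.
- job_done(): hands the job in; it is judged then, once.
Trained networks look in a picture, given as the dict that the camera call returned (one of the last four; its "shot" number tells which), for a name from the list of things; names that differ only in an ending like _2 or _b are one class to them, and where a whole thing is asked for, a point or a joint stands for the part that bears it (a point fixed in the world has none). Each returns a list of dicts, best first, with "conf" (0 to 1); they miss things now and then, are a little off and sometimes report something else, mostly with a low value. They report only what shows in the picture. A call takes as long as a camera call. They do not tell look-alikes from the thing itself.
- silhouettes(query, picture): "region" (480x640 bool, what is visible of it) and "bbox" ([left, top, right, bottom] in pixels, round what is visible of it).
The state is a dict: "clock": time; "joint_pos": joint angles; "joint_vel": joint speeds; "tau": joint torques, N m; "eef_pos": TCP position; "tool_rot": TCP orientation; "ft_force": force on the tool from outside, world axes, zero at the start; "ft_torque": the same for the moment, N m; "grip_width": finger opening in m; "grasp_force": force on a finger pad.
Only numpy, scipy, OpenCV 4.12 (cv2) and the standard library are available. Lean on these libraries where they do the work, as an engineer would, in place of code of your own. Each camera call takes 0.05 s, during which the arm holds its last target. There are 200 camera calls.

### The job

Make up two kits from the stock on the lab bench: stand the amber bottle and the white tube rack in the blue carrier, and the blue-capped bottle and the small tip box in the yellow carrier, everything upright on the carrier floor. When both its things are in, lock the blue kit for travel: press the orange wedge, foot down, into the last gap of the row until it stands on the carrier's floor, then let go. Leave the red-capped bottle and the black rack where they are.

Things in the scene. Friction and masses are not known exactly. Their poses are not given: they have to be found in the camera images.
- amber_bottle: Amber brown, white-capped, pale-labelled bottle, 88 mm tall, upright, about 130 g: round body 46 mm across up to 58 mm, shoulder to 68 mm, then a cap 30 mm across up to 88 mm. Origin at the centre of its underside, z up.
- blue_cap_bottle: White, blue-capped bottle, 88 mm tall, upright, about 130 g: round body 46 mm across up to 58 mm, shoulder to 68 mm, then a cap 30 mm across up to 88 mm. Origin at the centre of its underside, z up.
- red_cap_bottle: Not wanted, stays: white, red-capped bottle, 88 mm tall, upright, about 130 g: round body 46 mm across up to 58 mm, shoulder to 68 mm, then a cap 30 mm across up to 88 mm. Origin at the centre of its underside, z up.
- white_rack: White tube rack, block 50 x 50 mm, 55 mm tall, 3 x 3 grey holes on top, round windows in the sides, about 140 g. Origin at the centre of its underside, x and y square to its sides, z up.
- black_rack: Not wanted, stays: black tube rack, block 50 x 50 mm, 55 mm tall, 3 x 3 grey holes on top, round windows in the sides, about 140 g. Origin at the centre of its underside, x and y square to its sides, z up.
- tip_box: Small box of pipette tips, 60 mm (its x) by 46 mm (its y): blue base, white top plate at 46 mm, and a field of yellow tips (50 x 36 mm) standing on it up to 58 mm; about 130 g. Origin at the centre of its underside, z up.
- wedge: Orange wedge block on its narrow foot, 82 mm tall, 44 mm wide (its y) all the way up. Thickness (its x) 12 mm at the foot, widening evenly to 34 mm at 32 mm height, 34 mm up to 52 mm; from 52 to 82 mm a grip 22 mm thick. About 100 g. Slick: slides into a row and pushes the things along with under 15 N. Origin at the centre of its foot, z up.
- blue_carrier: Kit carrier (tray) of blue plastic, fixed. Inside 132 mm (its x) by 66 mm (y), 5 mm end plates 54 mm high, 3 mm side lips along x 18 mm high, floor top 4 mm above the bench. Origin at the centre of its underside, z up; its x points within 20 degrees of world +x. Bottle (46), rack (50) and wedge (34) in a row along x fill 130 of the 132 mm.
- yellow_carrier: Kit carrier (tray) of yellow plastic, fixed. Inside 132 mm (its x) by 66 mm (y), 5 mm end plates 54 mm high, 3 mm side lips along x 18 mm high, floor top 4 mm above the bench. Origin at the centre of its underside, z up; its x points within 20 degrees of world +x. Bottle (46) and tip box (60) in a row along x leave 26 mm spare.
There are look-alikes about, which are no part of the job. Of the things that look like the yellow_carrier, take the one that is farthest to the robot's left at the start. What is shaped like the white_rack but purple is not meant.

How it is judged:
By the outcome, as a careful person would: the job done as asked, in the order asked, and still so for the second after the job is handed in, with the robot touching nothing.
It also fails if it takes over 144 s, if anything falls off the work surface, if the arm or the gripper's body presses on something with over 40 N, if the wrist force passes 120 N, or if a joint passes its speed limit or range.

## Working session

There is one attempt and no reset: what is moved stays moved. The work goes in short steps, Python scripts to look and compute and a tool call to move; the robot and the scene stay as the last step left them, time stands still between calls to the robot, and variables do not carry over. Pictures are saved under pics/ and viewed, at most 16 in all, crops included, and the job is handed in when it is done.

Besides the shell and the picture viewer there is one more tool, called after ">>>" as name(argument=value, ...) on one line, values as JSON. drive_tool: Moves the arm, as the interface text tells. Its arguments: {"type":"object","properties":{"increments":{"type":"array"}},"required":["increments"]}

```bash
mkdir -p pics; python3 - <<'E'
from workcell import *
import cv2,numpy as np
for n in ("scene","side"):
    c=camera(n); cv2.imwrite(f"pics/{n}0.png",c["image"][:,:,::-1])
    print(n,c["K"].tolist(),c["k1"],np.round(c["view"],4).tolist())
    for q in ["amber_bottle","blue_cap_bottle","white_rack","tip_box","wedge","blue_carrier","yellow_carrier"]:
        print(q,[(round(s["conf"],2),[int(v) for v in s["bbox"]]) for s in silhouettes(q,c)])
print(get_obs())
E
```

```text
scene [[433.1256015732636, 0.0, 321.83937115497184], [0.0, 433.1256015732636, 236.7406043672165], [0.0, 0.0, 1.0]] -0.09828166839728407 [[0.4669, 0.8842, -0.0141, -0.1621], [0.5529, -0.3043, -0.7757, -0.2564], [-0.6901, 0.3544, -0.631, 1.6366], [0.0, 0.0, 0.0, 1.0]]
amber_bottle [(0.69, [259, 269, 280, 300])]
blue_cap_bottle [(0.87, [400, 184, 421, 216])]
white_rack [(0.76, [242, 310, 266, 341]), (0.66, [213, 285, 237, 320])]
tip_box [(0.6, [243, 240, 266, 266])]
wedge [(0.9, [430, 201, 449, 232])]
blue_carrier [(0.89, [367, 219, 422, 265])]
yellow_carrier [(0.67, [222, 197, 262, 242]), (0.6, [303, 246, 346, 299]), (0.56, [126, 229, 167, 279])]
side [[525.5029893730805, 0.0, 327.73478835501015], [0.0, 525.5029893730805, 245.07546607603174], [0.0, 0.0, 1.0]] 0.011936360976855685 [[-0.9898, -0.1422, -0.006, 0.4496], [-0.0747, 0.5545, -0.8288, 0.0909], [0.1211, -0.8199, -0.5595, 1.2015], [0.0, 0.0, 0.0, 1.0]]
amber_bottle [(0.56, [288, 179, 305, 211])]
blue_cap_bottle []
white_rack [(0.86, [259, 172, 277, 199]), (0.57, [295, 170, 319, 194])]
tip_box [(0.73, [333, 188, 358, 220])]
wedge 
[... 236 characters left out ...]
)]
{'clock': 0.8, 'joint_pos': array([-1.16197305e+00,  2.40544458e-01,  5.03785435e-03,  1.33519930e+00,
       -1.51855087e-05,  1.57081412e+00]), 'joint_vel': array([-0.000781  , -0.00106875,  0.0002216 , -0.00036676, -0.00015242,
        0.00012925]), 'tau': array([-8.01880196e-04, -3.72148597e+01,  2.52679610e+01,  8.77882339e-04,
       -2.43298819e-04, -1.11809666e-06]), 'eef_pos': array([ 0.19876816, -0.45881368,  0.23134871]), 'tool_rot': array([9.79182391e-01, 2.02982372e-01, 1.74289602e-06, 4.58097073e-05]), 'ft_force': array([-0.12705218, -0.41437707,  0.46919702]), 'ft_torque': array([ 0.0513777 , -0.04285644, -0.00992045]), 'grasp_force': 0.0, 'grip_width': 0.08524187213511686}
```

View pics/scene0.png

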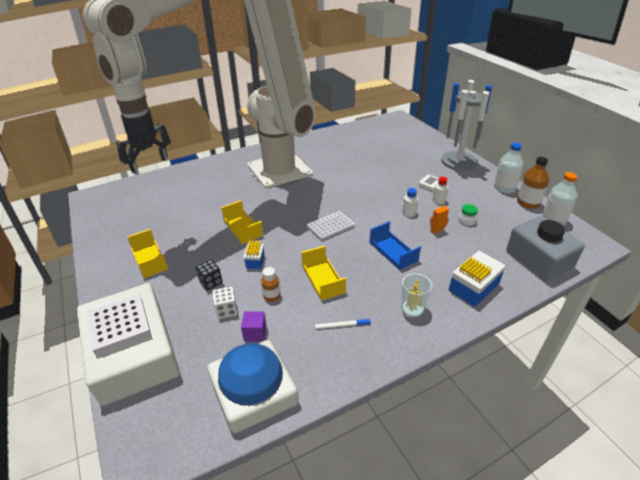

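View pics/side0.png

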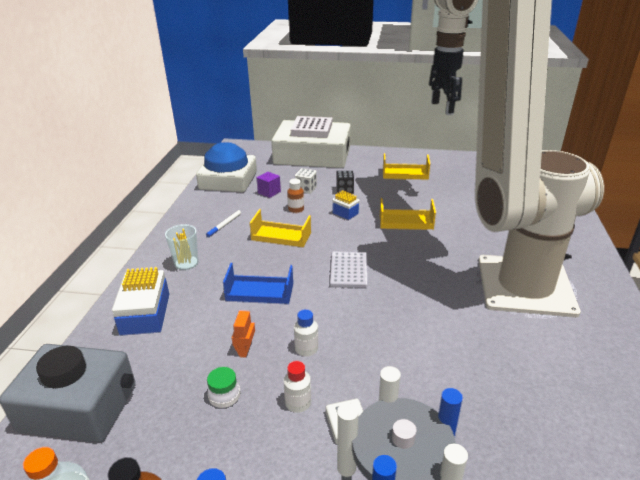

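The three yellow trays are at scene (242,220), (324,272) and (147,254). World +y, the robot's left, runs to the right in this view, so (324,272) should be the one; I'll check it numerically. The white rack is at (224,302) in the scene view, and the purple cube at (254,326) is the look-alike. Next I'll write a fitting helper.

```bash
cat > h.py <<'E'
from workcell import *
import cv2,numpy as np
from scipy.optimize import minimize
def box(x0,x1,y0,y1,z0,z1): return np.array([[x,y,z] for x in(x0,x1) for y in(y0,y1) for z in(z0,z1)])/1e3
def cyl(*rz):
    a=np.linspace(0,2*np.pi,24,endpoint=False)
    return np.array([[r*np.cos(t),r*np.sin(t),z] for r,z in rz for t in a])/1e3
bottle=[cyl((23,0),(23,58)),cyl((23,58),(15,68)),cyl((15,68),(15,88))]
rack=[box(-25,25,-25,25,0,55)]
tip=[box(-30,30,-23,23,0,46),box(-25,25,-18,18,46,58)]
wedge=[np.vstack([box(-6,6,-22,22,0,0),box(-17,17,-22,22,32,52)]),box(-11,11,-22,22,52,82)]
car=[box(-71,71,-36,36,0,4),box(-71,-66,-36,36,0,54),box(66,71,-36,36,0,54),box(-71,71,-36,-33,0,18),box(-71,71,33,36,0,18)]
M=dict(amber_bottle=bottle,blue_cap_bottle=bottle,red_cap_bottle=bottle,white_rack=rack,black_rack=rack,tip_box=tip,wedge=wedge,blue_carrier=car,yellow_carrier=car)
def proj(P,c):
    V=c["view"]; q=P@V[:3,:3].T+V[:3,3]; s=q[:,:2]/q[:,2:]
    s=s*(1+c["k1"]*(s**2).sum(1,keepdims=True)); K=c["K"]
    return s*[K[0,0],K[1,1]]+[K[0,2],K[1,2]]
def ray(u,v,c,z):
    K=c["K"]; d=np.array([(u-K[0,2])/K[0,0],(v-K[1,2])/K[1,1]]); s=d.copy()
    for _ in range(8): s=d/(1+c["k1"]*(s@s))
    V=c["view"]; R=V[:3,:3]; o=-R.T@V[:3,3]; r=R.T@np.r_[s,1]
    return (o+r*(z-o[2])/r[2])[:2]
def render(name,p,c,z0=0):
    im=np.zeros((480,640),np.uint8); cs,sn=np.cos(p[2]),np.sin(p[2])
    for part in M[name]:
        P=part@np.array([[cs,sn,0],[-sn,cs,0],[0,0,1]])+[p[0],p[1],z0]
        h=cv2.convexHull((proj(P,c)*16).astype(np.int32)); cv2.fillConvexPoly(im,h,255,cv2.LINE_AA,4)
    return im/255.
def fit(name,views,p0,z0=0,yaws=(0,)):
    "views: [(cam,region)] ; returns best (iou,x,y,yaw)"
    def cost(p):
        e=0
        for c,r in views:
            m=render(name,p,c,z0); e+=1-np.minimum(m,r).sum()/max(np.maximum(m,r).sum(),1)
        return e/len(views)
    best=None
    for y in yaws:
        x0=np.array([p0[0],p0[1],y]); S=np.vstack([x0,x0+[.015,0,0],x0+[0,.015,0],x0+[0,0,.2]])
        o=minimize(cost,x0,method="Nelder-Mead",options=dict(initial_simplex=S,xatol=1e-4,fatol=1e-4,maxiter=150))
        if best is None or o.fun<best.fun: best=o
    return round(1-best.fun,3),*np.round(best.x,4)
def sil(name,c): return [(s["conf"],s["bbox"],np.asarray(s["region"],float)) for s in silhouettes(name,c)]
E
cat > a.py <<'E'
from h import *
c=camera("scene"); s=camera("side"); w=camera("wrist")
for q in ["amber_bottle","blue_cap_bottle","red_cap_bottle","white_rack","black_rack","tip_box","wedge","blue_carrier","yellow_carrier"]:
    h=.03 if 'car' not in q else .02
    S=[(cf,b,r,ray((b[0]+b[2])/2,(b[1]+b[3])/2,s,h)) for cf,b,r in sil(q,s)]
    for cf,b,r in sil(q,c):
        p=ray((b[0]+b[2])/2,(b[1]+b[3])/2,c,h)
        m=[x for x in S if np.hypot(*(x[3]-p))<.05]
        v=[(c,r)]+[(s,x[2]) for x in m[:1]]
        ys=(0,) if 'bottle' in q else (-.25,0,.25) if 'car' in q else (-.5,0,.5) if 'rack' in q else (-1.2,-.6,0,.6,1.2)
        print(q,round(cf,2),np.round(p,3),len(v),fit(q,v,p,yaws=ys))
cv2.imwrite("pics/w0.png",w["image"][:,:,::-1]); V=w["view"]
o=get_obs(); from scipy.spatial.transform import Rotation as R
T=R.from_quat(o["tool_rot"]).as_matrix(); R0=V[:3,:3]
print("cam in tool",np.round(T.T@(-R0.T@V[:3,3]-o["eef_pos"]),4).tolist(),np.round((R0@T).T,3).tolist(),w["K"].tolist(),w["k1"],np.round(T,3).tolist())
E
python3 a.py
```

```text
amber_bottle 0.82 [ 0.575 -0.271] 2 (np.float64(0.837), np.float64(0.5868), np.float64(-0.275), np.float64(-0.0329))
blue_cap_bottle 0.74 [0.448 0.274] 2 (np.float64(0.852), np.float64(0.4599), np.float64(0.2625), np.float64(0.215))
red_cap_bottle 0.66 [ 0.591 -0.398] 1 (np.float64(0.801), np.float64(0.5893), np.float64(-0.4005), np.float64(0.1377))
red_cap_bottle 0.63 [0.447 0.398] 2 (np.float64(0.905), np.float64(0.4509), np.float64(0.3957), np.float64(0.1075))
white_rack 0.95 [ 0.586 -0.399] 2 (np.float64(0.772), np.float64(0.5789), np.float64(-0.3987), np.float64(-0.1458))
black_rack 0.96 [ 0.462 -0.402] 2 (np.float64(0.848), np.float64(0.4615), np.float64(-0.4044), np.float64(0.0953))
tip_box 0.63 [ 0.445 -0.264] 2 (np.float64(0.831), np.float64(0.4424), np.float64(-0.2659), np.float64(-0.3718))
wedge 0.67 [0.579 0.292] 2 (np.float64(0.862), np.float64(0.5789), np.float64(0.2834), np.float64(0.1492))
blue_carrier 0.82 [0.594 0.112] 2 (np.float64(0.915), np.float64(0.5943), np.float64(0.1047), np.float64(0.0888))
yellow_carrier 0.94 [ 0.292 -0.541] 2 (np.float64(0.883), np.float64(0.2842), np.float64(-0.5393), np.float64(0.0549))
yellow_carrier 0.85 [ 0.604 -0.126] 2 (np.float64(0.876), np.float64(0.5963), np.float64(-0.1285), np.float64(-0.0928))
yellow_carrier 0.81 [ 0.272 -0.245] 2 (np.float64(0.906), np.float64(0.275), np.float64(-0.2431), np.float64(0.086))
cam in tool [0.0645, -0.0013, -0.143] [[0.001, -0.966, -0.259], [1.0, 0.001, 0.0], [0.0, -0.259, 0.966]] [[366.3115455035603, 0.0, 316.3575512238076], [0.0, 366.3115455035603, 236.63121025761274], [0.0, 0.0, 1.0]] 0.004602128669087691 [[0.918, 0.398, 0.0], [0.398, -0.918, -0.0], [-0.0, 0.0, -1.0]]
```

Target yellow carrier: centre (0.596,-0.129), the largest y of the three. The other two are at y = -0.243 and -0.539. I'll move the wrist camera over the right-hand group while turning the tool.

>>> drive_tool(increments=[[[18,12,5],[0,0,7],1],[[18,12,5],[0,0,7],1],[[18,12,5],[0,0,7],1],[[18,12,5],[0,0,7],1],[[18,12,5],[0,0,7],1],[[18,12,5],[0,0,7],1],[[18,12,5],[0,0,7],1],[[18,12,5],[0,0,7],1]])

```text
clock: 2.52
eef_pos: [0.3435, -0.3621, 0.2716]
tool_rot: [0.767, 0.641, -0.0, 0.0]
ft_force: [0.7, -0.5, 0.2]
grip_width: 0.0854
grasp_force: 0.0
```

```bash
python3 -c "
from h import *
o=get_obs();print(o['clock'],o['joint_pos'],o['eef_pos'],o['tool_rot'],o['ft_force'])"
```

```text
2.5167 [-8.11686128e-01  2.25346723e-01  8.96080906e-02  1.43498894e+00
 -7.65801447e-06  9.37713795e-01] [ 0.34354125 -0.36209865  0.27158905] [ 7.67351144e-01  6.41227121e-01 -1.65660195e-06  3.45500910e-05] [ 0.72865935 -0.46657454  0.16014271]
```

>>> drive_tool(increments=[[[14,8,0],[0,0,7],1],[[14,8,0],[0,0,7],1],[[14,8,0],[0,0,7],1],[[14,8,0],[0,0,7],1],[[14,8,0],[0,0,7],1],[[14,8,0],[0,0,7],1],[[14,8,0],[0,0,7],1],[[14,8,0],[0,0,7],1]])

```text
clock: 3.18
eef_pos: [0.4554, -0.2983, 0.2713]
tool_rot: [0.376, 0.926, -0.0, -0.0]
ft_force: [-0.4, 0.0, -0.2]
grip_width: 0.0856
grasp_force: 0.0
```

>>> drive_tool(increments=[[[10,4,0],[0,0,7],1],[[10,4,0],[0,0,7],1],[[10,4,0],[0,0,7],1],[[10,4,0],[0,0,7],1],[[10,4,0],[0,0,7],1],[[0,0,0],[0,0,7],1],[[0,0,0],[0,0,2.3],1],[[0,0,0],[0,0,0],1]])

```text
clock: 3.85
eef_pos: [0.505, -0.2786, 0.271]
tool_rot: [0.002, 1.0, 0.0, -0.0]
ft_force: [0.7, -0.5, -0.0]
grip_width: 0.0851
grasp_force: 0.0
```

```bash
cat > w.py <<'E'
from h import *
import sys
tag=sys.argv[1]; w=camera("wrist"); im=w["image"][:,:,::-1].copy()
G=dict(amber_bottle=(.587,-.275),blue_cap_bottle=(.46,.262),white_rack=(.579,-.399),black_rack=(.46,-.404),tip_box=(.442,-.266),wedge=(.579,.283),blue_carrier=(.594,.105),yellow_carrier=(.596,-.1285))
for q in sys.argv[2:]:
    g=np.array(G[q])
    for cf,b,r in sil(q,w):
        d=ray((b[0]+b[2])/2,(b[1]+b[3])/2,w,.03)
        if np.hypot(*(d-g))>.06: continue
        ys=(0,) if 'bottle' in q else (-.25,0,.25) if 'car' in q else (-.5,0,.5) if 'rack' in q else (-1.2,-.6,0,.6,1.2)
        f=fit(q,[(w,r)],g,yaws=ys); print(q,round(cf,2),[int(x) for x in b],*[float(x) for x in f],'deg',round(np.degrees(f[3]),1))
        m=(render(q,f[1:],w)>.5).astype(np.uint8)
        cv2.drawContours(im,cv2.findContours(m,0,1)[0],-1,(255,0,255),1)
cv2.imwrite(f"pics/{tag}.png",im); o=get_obs(); print(np.round(o["eef_pos"],4),o["tool_rot"],o["clock"],o["joint_pos"])
E
python3 w.py w1 amber_bottle white_rack tip_box yellow_carrier black_rack
```

```text
amber_bottle 0.6 [297, 247, 342, 310] 0.94 0.5843 -0.275 0.2513 deg 14.4
white_rack 0.67 [175, 238, 239, 305] 0.888 0.5773 -0.3959 -0.2707 deg -15.5
tip_box 0.9 [294, 102, 362, 176] 0.944 0.4424 -0.2662 -0.5539 deg -31.7
yellow_carrier 0.88 [400, 214, 505, 347] 0.706 0.5953 -0.1278 -0.1148 deg -6.6
black_rack 0.84 [154, 133, 230, 190] 0.919 0.4601 -0.4018 0.1947 deg 11.2
[ 0.5046 -0.2789  0.2714] [ 2.83965610e-03  9.99995967e-01 -1.16458904e-05  4.83699421e-05] 4.15 [-5.04927679e-01  3.85861187e-01  3.10606352e-01  1.49544548e+00
  2.61396370e-05 -4.99248358e-01]
```

View pics/w1.png

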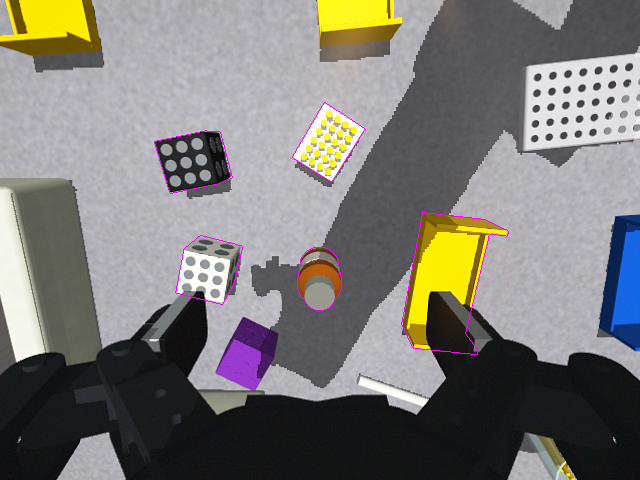

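The fits line up: amber (320,280), white rack (208,270), tip box (328,143), yellow carrier (450,285), with the purple look-alike at (247,353). Now the left side.

>>> drive_tool(increments=[[[-6,41,0],[0,0,0],1],[[-6,41,0],[0,0,0],1],[[-6,41,0],[0,0,0],1],[[-6,41,0],[0,0,0],1],[[-6,41,0],[0,0,0],1],[[-6,41,0],[0,0,0],1],[[-6,41,0],[0,0,0],1],[[-6,41,0],[0,0,0],1]])

```text
clock: 4.82
eef_pos: [0.4561, 0.0509, 0.2717]
tool_rot: [0.003, 1.0, 0.0, 0.001]
ft_force: [1.3, 0.3, 0.5]
grip_width: 0.0852
grasp_force: 0.0
```

>>> drive_tool(increments=[[[-4,38,0],[0,0,0],1],[[-4,38,0],[0,0,0],1],[[0,0,0],[0,0,0],1],[[0,0,0],[0,0,0],1]])

```text
clock: 5.15
eef_pos: [0.4483, 0.127, 0.2714]
tool_rot: [0.0, 1.0, -0.0, 0.0]
ft_force: [-0.1, -0.1, -0.9]
grip_width: 0.0855
grasp_force: 0.0
```

```bash
python3 w.py w2 blue_cap_bottle wedge blue_carrier yellow_carrier
```

```text
blue_cap_bottle 0.81 [411, 190, 480, 242] 0.948 0.4585 0.2622 0.1533 deg 8.8
wedge 0.54 [425, 295, 481, 306] 0.027 0.5494 0.2638 0.6712 deg 38.5
blue_carrier 0.65 [256, 259, 330, 392] 0.955 0.5943 0.1054 0.0573 deg 3.3
yellow_carrier 0.94 [46, 260, 139, 364] 0.644 0.595 -0.1281 -0.1172 deg -6.7
[0.449  0.1239 0.2713] [ 3.75189974e-03  9.99992958e-01 -8.27462931e-05 -4.89091921e-06] 5.4 [ 2.69250994e-01  1.58211839e-01  5.55206762e-03  1.41819060e+00
 -1.56726243e-04  2.76754815e-01]
```

View pics/w2.png

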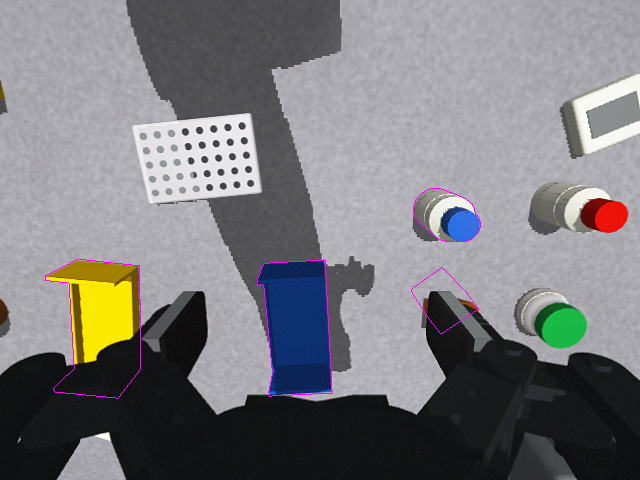

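The blue-capped bottle is at (446,215); the red one at (595,210) stays. Blue carrier is at (298,328) and the wedge is half hidden behind a finger at (450,305). I'll start with the blue-capped bottle.

>>> drive_tool(increments=[[[2,35,-20],[0,0,0],1],[[2,35,-20],[0,0,0],1],[[2,35,-20],[0,0,0],1],[[3.5,33,-20],[0,0,0],1],[[0,0,-35],[0,0,0],1],[[0,0,0],[0,0,0],1],[[0,0,0],[0,0,0],1]])

```text
clock: 5.98
eef_pos: [0.457, 0.2613, 0.1545]
tool_rot: [0.003, 1.0, -0.002, -0.003]
ft_force: [-0.0, -0.4, 0.2]
grip_width: 0.0856
grasp_force: 0.0
```

>>> drive_tool(increments=[[[1,0.5,-34],[0,0,0],1],[[0,0,-34],[0,0,0],1],[[0,0,-34],[0,0,0],1],[[0,0,-33],[0,0,0],1],[[0,0,0],[0,0,0],1],[[0,0,0],[0,0,0],0],[[0,0,0],[0,0,0],0],[[0,0,0],[0,0,0],0]])

```text
clock: 6.65
eef_pos: [0.4621, 0.2646, 0.0247]
tool_rot: [0.003, 1.0, 0.002, 0.003]
ft_force: [-0.4, 0.6, 1.3]
grip_width: 0.052
grasp_force: 1.4
```

>>> drive_tool(increments=[[[0,0,0],[0,0,0],0],[[0,0,0],[0,0,0],0],[[0,0,0],[0,0,0],0],[[0,0,0],[0,0,0],0]])

```text
clock: 6.98
eef_pos: [0.4621, 0.2647, 0.025]
tool_rot: [0.003, 1.0, 0.001, 0.003]
ft_force: [0.5, -1.3, 6.1]
grip_width: 0.0445
grasp_force: 61.1
```

```bash
python3 -c "
from h import *
import time
o=get_obs();print(o)
w=camera('wrist');cv2.imwrite('pics/g1.png',w['image'][:,:,::-1])"
```

```text
{'clock': 6.9833, 'joint_pos': array([ 0.52083333,  0.47889706, -0.2296398 ,  0.85526985, -0.00116596,
        0.52617796]), 'joint_vel': array([ 0.00143524, -0.00048946, -0.00109017,  0.00028394, -0.0007092 ,
       -0.00077935]), 'tau': array([ 7.96063878e-01, -4.00636268e+01,  1.85190582e+01, -2.61820592e-01,
        4.50876625e-01, -3.66167561e-02]), 'eef_pos': array([0.46210844, 0.26468926, 0.02499702]), 'tool_rot': array([0.00267434, 0.99999015, 0.00124222, 0.00331819]), 'ft_force': array([ 0.47229408, -1.28246152,  6.13455267]), 'ft_torque': array([-0.30947744, -0.04246254, -0.02050004]), 'grasp_force': 61.1055417987518, 'grip_width': 0.04454913944917336}
```

>>> drive_tool(increments=[[[0,0,30],[0,0,0],0],[[0,0,35],[0,0,0],0],[[0,0,35],[0,0,0],0],[[0,0,35],[0,0,0],0],[[8,-32,0],[0,0,-3],0],[[8,-32,0],[0,0,-4],0],[[8,-32,0],[0,0,0],0],[[8,-32,0],[0,0,0],0]])

```text
clock: 7.7
eef_pos: [0.4922, 0.1349, 0.159]
tool_rot: [0.063, 0.998, 0.001, 0.002]
ft_force: [0.4, 0.1, -0.7]
grip_width: 0.044
grasp_force: 61.6
```

>>> drive_tool(increments=[[[8,-32,0],[0,0,0],0],[[8,-32,0],[0,0,0],0],[[8,-32,0],[0,0,0],0],[[8,-32,0],[0,0,0],0],[[8,-32,0],[0,0,0],0],[[8,-32,0],[0,0,0],0],[[8,-32,0],[0,0,0],0],[[8,-32,0],[0,0,0],0]])

```text
clock: 8.37
eef_pos: [0.5561, -0.1221, 0.1587]
tool_rot: [0.064, 0.998, -0.0, 0.002]
ft_force: [0.1, 0.2, -1.3]
grip_width: 0.0447
grasp_force: 61.6
```

>>> drive_tool(increments=[[[0,0,0],[0,0,0],0],[[0,0,0],[0,0,0],0],[[0,0,0],[0,0,0],0]])

```text
clock: 8.62
eef_pos: [0.5554, -0.1202, 0.1575]
tool_rot: [0.064, 0.998, 0.0, 0.001]
ft_force: [-0.6, 1.1, -1.1]
grip_width: 0.0447
grasp_force: 61.7
```

```bash
python3 w.py c1 yellow_carrier;  python3 -c "
from h import *
o=get_obs();print(o['ft_force'],o['grip_width'])"
```

```text
yellow_carrier 0.64 [256, 184, 362, 265] 0.279 0.5956 -0.1281 -0.1081 deg -6.2
[ 0.5552 -0.1192  0.1571] [6.27791156e-02 9.98027367e-01 9.25234085e-05 3.85525213e-04] 8.7167 [-2.11700332e-01  4.13873123e-01  5.40759596e-02  1.21026409e+00
  2.97370089e-04 -8.60593597e-02]
[ 0.2219065   0.79013407 -0.30022643] 0.04461024667914503
```

View pics/c1.png

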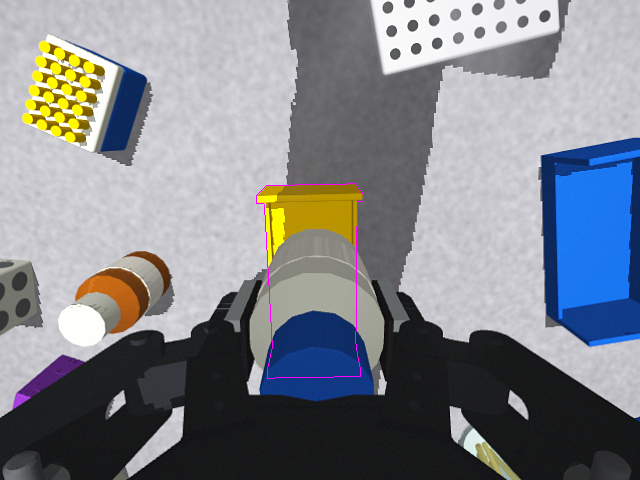

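>>> drive_tool(increments=[[[5,-4,-20],[0,0,0],0],[[0,0,-25],[0,0,0],0],[[0,0,-22],[0,0,0],0],[[0,0,0],[0,0,0],0],[[0,0,0],[0,0,0],0],[[0,0,0],[0,0,0],0]])

```text
clock: 9.22
eef_pos: [0.561, -0.1236, 0.0907]
tool_rot: [0.063, 0.998, -0.0, 0.001]
ft_force: [0.3, 0.0, -0.7]
grip_width: 0.0444
grasp_force: 61.7
```

>>> drive_tool(increments=[[[0,0,-30],[0,0,0],0],[[0,0,-20],[0,0,0],0],[[0,0,-8],[0,0,0],0],[[0,0,0],[0,0,0],0],[[0,0,0],[0,0,0],0]])

```text
clock: 9.63
eef_pos: [0.5611, -0.1243, 0.0326]
tool_rot: [0.063, 0.998, -0.0, 0.001]
ft_force: [0.5, -0.4, -1.1]
grip_width: 0.0442
grasp_force: 61.7
```

>>> drive_tool(increments=[[[0,0,-2.5],[0,0,0],0],[[0,0,-1],[0,0,0],0],[[0,0,0],[0,0,0],0],[[0,0,0],[0,0,0],0]])

```text
clock: 9.97
eef_pos: [0.5614, -0.1245, 0.029]
tool_rot: [0.063, 0.998, -0.0, 0.001]
ft_force: [-0.3, -0.4, 2.2]
grip_width: 0.0444
grasp_force: 61.9
```

>>> drive_tool(increments=[[[0,0,0],[0,0,0],1],[[0,0,0],[0,0,0],1],[[0,0,0],[0,0,0],1],[[0,0,0],[0,0,0],1],[[0,0,25],[0,0,0],1],[[0,0,40],[0,0,0],1],[[0,0,40],[0,0,0],1],[[0,0,40],[0,0,0],1]])

```text
clock: 10.63
eef_pos: [0.5595, -0.1241, 0.1739]
tool_rot: [0.063, 0.998, 0.0, -0.001]
ft_force: [0.7, 1.1, -0.6]
grip_width: 0.0854
grasp_force: 0.0
```

>>> drive_tool(increments=[[[-20,-16,15],[0,0,0],1],[[-20,-16,15],[0,0,0],1],[[-20,-16,15],[0,0,0],1],[[-20,-16,15],[0,0,0],1],[[-20,-16,15],[0,0,0],1],[[-20,-16,15],[0,0,0],1],[[0,0,0],[0,0,0],1],[[0,0,0],[0,0,0],1]])

```text
clock: 11.3
eef_pos: [0.4401, -0.2212, 0.264]
tool_rot: [0.065, 0.998, -0.0, 0.001]
ft_force: [0.8, 0.5, -0.2]
grip_width: 0.0855
grasp_force: 0.0
```

```bash
python3 w.py c2 tip_box yellow_carrier amber_bottle white_rack
```

```text
tip_box 0.61 [241, 175, 300, 244] 0.916 0.4424 -0.2656 -0.5524 deg -31.7
amber_bottle 0.6 [263, 304, 307, 376] 0.942 0.584 -0.2746 0.0423 deg 2.4
white_rack 0.7 [190, 311, 209, 375] 0.057 0.5909 -0.3586 -0.5096 deg -29.2
[ 0.4405 -0.2195  0.2617] [ 6.27369704e-02  9.98029623e-01  4.67529831e-04 -8.51675431e-04] 11.55 [-4.62332326e-01  2.15466668e-01  5.15793421e-02  1.40884193e+00
  1.98792736e-04 -3.36776063e-01]
```

View pics/c2.png

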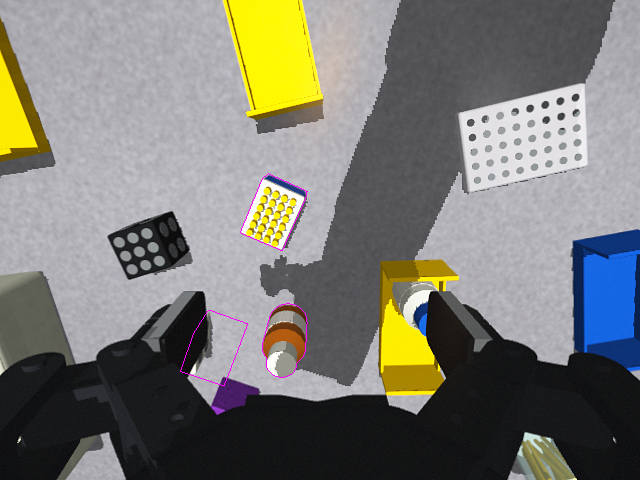

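The blue-capped bottle stands in the yellow carrier at (415,305). Tip box next.

>>> drive_tool(increments=[[[0.5,-11,-20],[0,0,-6],1],[[0.5,-12,-30],[0,0,-6],1],[[0.5,-12,-30],[0,0,-6],1],[[0.5,-11,-30],[0,0,-6.5],1],[[0,0,-40],[0,0,0],1],[[0,0,0],[0,0,0],1],[[0,0,0],[0,0,0],1],[[0,0,0],[0,0,0],1]])

```text
clock: 12.22
eef_pos: [0.4433, -0.2662, 0.1139]
tool_rot: [0.273, 0.962, -0.0, 0.0]
ft_force: [0.9, -0.1, 1.1]
grip_width: 0.0852
grasp_force: 0.0
```

>>> drive_tool(increments=[[[-0.5,0.5,-36],[0,0,0],1],[[0,0,-36],[0,0,0],1],[[0,0,-24],[0,0,0],1],[[0,0,0],[0,0,0],1],[[0,0,0],[0,0,0],1],[[0,0,0],[0,0,0],1]])

```text
clock: 12.72
eef_pos: [0.4443, -0.267, 0.0197]
tool_rot: [0.273, 0.962, -0.001, 0.003]
ft_force: [1.2, -0.1, 1.0]
grip_width: 0.0856
grasp_force: 0.0
```

>>> drive_tool(increments=[[[0,0,0],[0,0,0],0],[[0,0,0],[0,0,0],0],[[0,0,0],[0,0,0],0],[[0,0,0],[0,0,0],0],[[0,0,0],[0,0,0],0],[[0,0,0],[0,0,0],0],[[0,0,0],[0,0,0],0]])

```text
clock: 13.3
eef_pos: [0.4429, -0.2666, 0.0185]
tool_rot: [0.274, 0.962, -0.0, 0.002]
ft_force: [-0.8, 0.3, 5.7]
grip_width: 0.0455
grasp_force: 63.0
```

>>> drive_tool(increments=[[[0,0,30],[0,0,0],0],[[0,0,40],[0,0,0],0],[[0,0,40],[0,0,0],0],[[0,0,40],[0,0,0],0],[[26,19,0],[0,0,6],0],[[26,19,0],[0,0,6],0],[[26,19,0],[0,0,6],0],[[26,19,0],[0,0,7],0]])

```text
clock: 13.97
eef_pos: [0.5465, -0.1891, 0.1674]
tool_rot: [0.057, 0.998, -0.0, 0.0]
ft_force: [0.8, -0.4, -1.3]
grip_width: 0.0452
grasp_force: 62.2
```

>>> drive_tool(increments=[[[26,19,0],[0,0,0],0],[[26,19,0],[0,0,0],0],[[27,19,0],[0,0,0],0],[[0,0,-30],[0,0,0],0],[[0,0,0],[0,0,0],0],[[0,0,0],[0,0,0],0],[[0,0,0],[0,0,0],0],[[0,0,0],[0,0,0],0]])

```text
clock: 14.63
eef_pos: [0.6247, -0.1336, 0.1383]
tool_rot: [0.06, 0.998, -0.0, 0.001]
ft_force: [-0.9, 0.1, -1.5]
grip_width: 0.045
grasp_force: 62.0
```

>>> drive_tool(increments=[[[3,1.5,-24],[0,0,0.3],0],[[0,0,-24],[0,0,0],0],[[0,0,0],[0,0,0],0],[[0,0,0],[0,0,0],0],[[0,0,0],[0,0,0],0]])

```text
clock: 15.05
eef_pos: [0.6284, -0.132, 0.0908]
tool_rot: [0.057, 0.998, -0.0, 0.001]
ft_force: [0.5, -0.6, -1.2]
grip_width: 0.0448
grasp_force: 62.1
```

>>> drive_tool(increments=[[[-0.5,0,-30],[0,0,0],0],[[0,0,-26],[0,0,0],0],[[0,0,-8],[0,0,0],0],[[0,0,0],[0,0,0],0],[[0,0,-2],[0,0,0],0],[[0,0,-1.5],[0,0,0],0],[[0,0,0],[0,0,0],0],[[0,0,0],[0,0,0],0]])

```text
clock: 15.72
eef_pos: [0.6244, -0.1315, 0.0245]
tool_rot: [0.057, 0.998, -0.0, -0.002]
ft_force: [-11.6, 0.8, 9.8]
grip_width: 0.0451
grasp_force: 97.0
```

>>> drive_tool(increments=[[[-5,0,0],[0,0,0],0],[[0,0,0],[0,0,0],0],[[0,0,0],[0,0,0],0],[[0,0,0],[0,0,0],0]])

```text
clock: 16.05
eef_pos: [0.6233, -0.1319, 0.0246]
tool_rot: [0.057, 0.998, -0.0, 0.002]
ft_force: [-5.0, -0.6, 8.7]
grip_width: 0.0454
grasp_force: 96.1
```

```bash
python3 - <<'E'
from h import *
s=camera("scene"); d=camera("side")
a=s["image"][225:320,275:370]; b=d["image"][195:265,230:335]
a=cv2.resize(a,(480,480),interpolation=cv2.INTER_CUBIC); b=cv2.resize(b,(320*9//4,480),interpolation=cv2.INTER_CUBIC)[:, :]
cv2.imwrite("pics/p1.png",cv2.resize(np.hstack([a,b]),(800,320))[:,:,::-1])
E
```

```text
(no output)
```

View pics/p1.png

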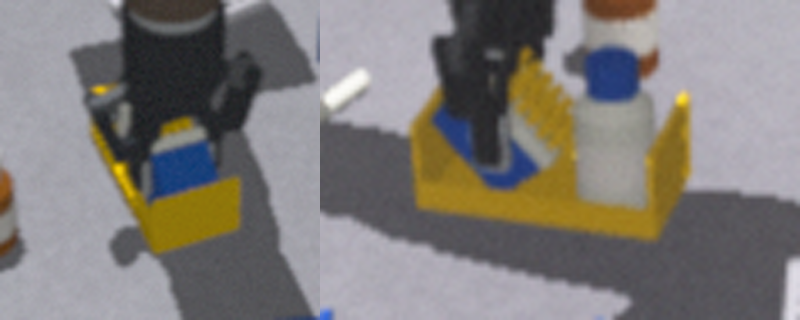

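The tip box caught the far end plate and tilted in the grip, roughly 40°, with its +x end up. The bottle still stands. I'll lift the box out and measure the tilt.

>>> drive_tool(increments=[[[0,0,10],[0,0,0],0],[[0,0,20],[0,0,0],0],[[0,0,30],[0,0,0],0],[[0,0,40],[0,0,0],0],[[0,0,40],[0,0,0],0],[[-20,-30,0],[0,0,0],0],[[-20,-30,0],[0,0,0],0],[[-20,-30,0],[0,0,0],0]])

```text
clock: 16.82
eef_pos: [0.5635, -0.2223, 0.1642]
tool_rot: [0.055, 0.998, -0.001, 0.003]
ft_force: [0.6, -1.2, -2.3]
grip_width: 0.0449
grasp_force: 95.7
```

>>> drive_tool(increments=[[[-30,-20,0],[0,0,0],0],[[-30,-15,0],[0,0,0],0],[[-30,-10,0],[0,0,0],0],[[0,0,0],[0,0,0],0],[[0,0,0],[0,0,0],0],[[0,0,0],[0,0,0],0]])

```text
clock: 17.32
eef_pos: [0.4734, -0.2669, 0.1626]
tool_rot: [0.057, 0.998, -0.001, 0.002]
ft_force: [0.6, -0.5, -1.4]
grip_width: 0.045
grasp_force: 95.6
```

```bash
python3 - <<'E'
from h import *
from scipy.spatial.transform import Rotation as R
d=camera("side"); w=camera("wrist"); o=get_obs(); print(np.round(o["eef_pos"],4),o["ft_force"],o["grip_width"],o["tool_rot"])
p=proj(o["eef_pos"][None]+[0,0,.01],d)[0].astype(int); print(p)
a=d["image"][p[1]-40:p[1]+40,p[0]-50:p[0]+50]
cv2.imwrite("pics/p2.png",np.hstack([cv2.resize(a,(400,320),interpolation=cv2.INTER_CUBIC),cv2.resize(w["image"],(400,320))])[:,:,::-1])
# fit tilt about tool y (box centre line), silhouettes in side+wrist+scene
T=R.from_quat(o["tool_rot"]).as_matrix(); F=np.c_[-T[:,0],T[:,1],-T[:,2]]
s=camera("scene"); V=[]
for c in (d,w,s):
    S=[x for x in sil("tip_box",c) if np.hypot((x[1][0]+x[1][2])/2-proj(o["eef_pos"][None],c)[0][0],(x[1][1]+x[1][3])/2-proj(o["eef_pos"][None],c)[0][1])<120]
    print([(round(x[0],2),[int(v) for v in x[1]]) for x in S[:2]])
    if S: V.append((c,S[0][2]))
def rend(p,c):
    im=np.zeros((480,640),np.uint8); Ry=R.from_rotvec(T[:,1]*0+F[:,1]*p[2]).as_matrix()
    g=o["eef_pos"]+F@np.array([p[0],0,p[1]])   # box origin shifted so pad axis is rotation centre
    for part in tip:
        P=((part-[0,0,.038])@F.T@Ry.T)+g
        cv2.fillConvexPoly(im,cv2.convexHull((proj(P,c)*16).astype(np.int32)),255,cv2.LINE_AA,4)
    return im/255.
def cost(p): return sum(1-np.minimum(m:=rend(p,c),r).sum()/max(np.maximum(m,r).sum(),1) for c,r in V)
best=min((minimize(cost,[0,.02,t],method="Nelder-Mead",options=dict(initial_simplex=[[0,.02,t],[.01,.02,t],[0,.03,t],[0,.02,t+.2]],maxiter=120)) for t in (-.8,-.4,0,.4,.8)),key=lambda q:q.fun)
print(best.x,np.degrees(best.x[2]),best.fun,len(V),F.round(2).tolist())
E
```

```text
[ 0.4739 -0.2663  0.1621] [-0.15825142  0.81103576 -1.18453155] 0.045460373525890656 [ 5.59414199e-02  9.98433381e-01 -3.95560181e-04  1.08845615e-03]
[334 155]
[(0.69, [322, 139, 348, 171])]
[(0.91, [240, 206, 391, 399])]
[(0.76, [244, 202, 264, 229]), (0.28, [305, 240, 330, 272])]
[-0.01075864  0.02293782 -0.73108175] -41.88789881369568 0.8061307211982907 3 [[0.99, 0.11, -0.0], [-0.11, 0.99, 0.0], [0.0, -0.0, 1.0]]
```

View pics/p2.png

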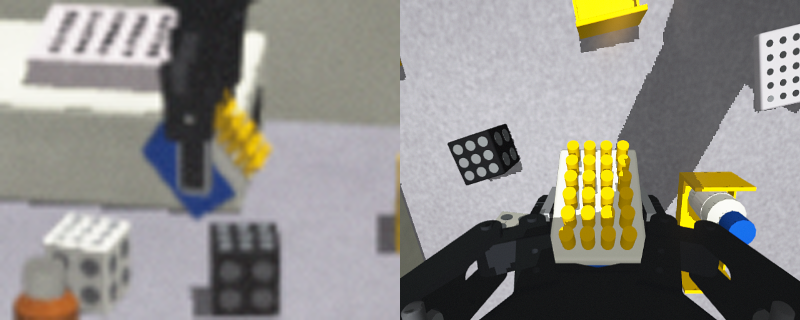

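>>> drive_tool(increments=[[[-16,21,0],[0.8,7,0],0],[[-16,21,0],[0.8,7,0],0],[[-16,21,0],[0.8,7,0],0],[[-16,21,0],[0.8,7,0],0],[[-16,21,0],[0.8,7,0],0],[[-15,20,0],[0.8,7,0],0],[[0,0,-40],[0,0,0],0],[[0,0,-40],[0,0,0],0]])

```text
clock: 18.28
eef_pos: [0.3796, -0.1403, 0.0795]
tool_rot: [0.051, 0.932, 0.02, -0.359]
ft_force: [0.8, -1.4, -2.9]
grip_width: 0.045
grasp_force: 95.6
```

>>> drive_tool(increments=[[[0,0,-25],[0,0,0],0],[[0,0,0],[0,0,0],0],[[0,0,0],[0,0,0],0],[[0,0,0],[0,0,0],0]])

```text
clock: 18.62
eef_pos: [0.3782, -0.1415, 0.0575]
tool_rot: [0.053, 0.932, 0.02, -0.359]
ft_force: [0.9, -0.6, -1.5]
grip_width: 0.0449
grasp_force: 95.5
```

```bash
python3 - <<'E'
from h import *
d=camera("side"); s=camera("scene"); o=get_obs(); print(np.round(o["eef_pos"],4),o["ft_force"],o["grip_width"],o["tool_rot"])
im=[]
for c in (d,s):
    p=proj(o["eef_pos"][None]+[0,0,.01],c)[0].astype(int); a=c["image"][p[1]-40:p[1]+40,p[0]-50:p[0]+50]
    im.append(cv2.resize(a,(400,320),interpolation=cv2.INTER_CUBIC))
cv2.imwrite("pics/p3.png",np.hstack(im)[:,:,::-1])
E
```

```text
[ 0.3787 -0.1417  0.0581] [-0.49013195 -0.12964194 -1.0717406 ] 0.04517107155672046 [ 0.05288751  0.93195467  0.02019778 -0.35812771]
```

View pics/p3.png

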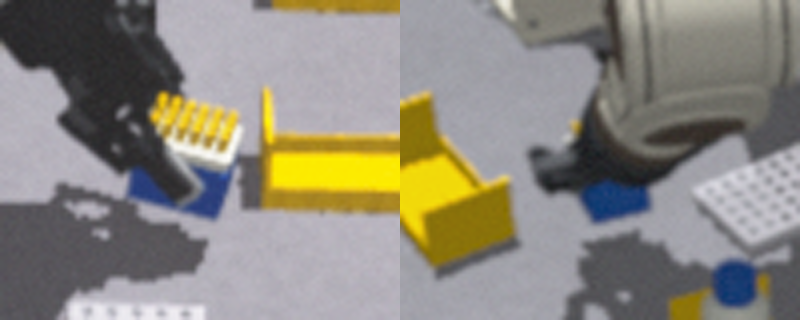

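>>> drive_tool(increments=[[[6,0,0],[0.6,5.5,0],0],[[6,0,0],[0.6,5.5,0],0],[[0,0,-20],[0,0,0],0],[[0,0,-8],[0,0,0],0],[[0,0,0],[0,0,0],0],[[0,0,0],[0,0,0],0]])

```text
clock: 19.22
eef_pos: [0.3893, -0.1415, 0.0296]
tool_rot: [0.051, 0.892, 0.025, -0.448]
ft_force: [-0.2, 0.4, -1.0]
grip_width: 0.0452
grasp_force: 95.6
```

>>> drive_tool(increments=[[[0,0,-3],[0,0,0],0],[[0,0,0],[0,0,0],0],[[0,0,0],[0,0,0],0]])

```text
clock: 19.47
eef_pos: [0.3896, -0.1415, 0.0266]
tool_rot: [0.051, 0.893, 0.025, -0.447]
ft_force: [0.0, -0.2, -2.4]
grip_width: 0.0451
grasp_force: 95.6
```

>>> drive_tool(increments=[[[0,0,-3],[0,0,0],0],[[0,0,0],[0,0,0],0],[[0,0,0],[0,0,0],0]])

```text
clock: 19.72
eef_pos: [0.3892, -0.1413, 0.0225]
tool_rot: [0.051, 0.892, 0.025, -0.448]
ft_force: [-1.2, -0.1, -2.1]
grip_width: 0.0449
grasp_force: 95.6
```

>>> drive_tool(increments=[[[0,0,-4],[0,0,0],0],[[0,0,0],[0,0,0],0],[[0,0,0],[0,0,0],0]])

```text
clock: 19.97
eef_pos: [0.389, -0.1412, 0.018]
tool_rot: [0.051, 0.892, 0.025, -0.448]
ft_force: [-1.3, -0.7, -2.1]
grip_width: 0.0451
grasp_force: 95.6
```

>>> drive_tool(increments=[[[0,0,-3],[0,0,0],0],[[0,0,0],[0,0,0],0],[[0,0,0],[0,0,0],0]])

```text
clock: 20.22
eef_pos: [0.3893, -0.1413, 0.0157]
tool_rot: [0.051, 0.892, 0.025, -0.448]
ft_force: [0.6, 0.3, 1.8]
grip_width: 0.0451
grasp_force: 95.8
```

```bash
python3 - <<'E'
from h import *
d=camera("side"); o=get_obs(); print(np.round(o["eef_pos"],4),o["ft_force"])
p=proj(o["eef_pos"][None]+[0,0,.01],d)[0].astype(int); a=d["image"][p[1]-40:p[1]+40,p[0]-50:p[0]+50]
cv2.imwrite("pics/p4.png",cv2.resize(a,(500,400),interpolation=cv2.INTER_CUBIC)[:,:,::-1])
E
```

```text
[ 0.3893 -0.1413  0.0157] [-0.09331534  1.32180663  2.65645794]
```

View pics/p4.png

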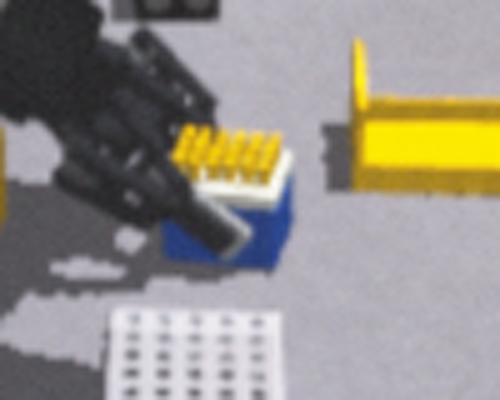

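>>> drive_tool(increments=[[[0,0,0],[0,0,0],1],[[0,0,0],[0,0,0],1],[[0,0,0],[0,0,0],1],[[0,0,0],[0,0,0],1],[[0,0,0],[0,0,0],1],[[0,0,30],[0,0,0],1],[[0,0,40],[0,0,0],1],[[0,0,40],[0,0,0],1]])

```text
clock: 20.93
eef_pos: [0.3883, -0.1411, 0.1259]
tool_rot: [0.05, 0.891, 0.026, -0.45]
ft_force: [0.6, -0.5, -0.5]
grip_width: 0.0856
grasp_force: 0.0
```

>>> drive_tool(increments=[[[0,0,20],[-0.8,-7,0],1],[[0,0,20],[-0.8,-7,0],1],[[0,0,20],[-0.8,-7,0],1],[[0,0,20],[-0.8,-7,0],1],[[0,0,20],[-0.8,-7,0],1],[[0,0,10],[-0.8,-7,0],1],[[0,0,0],[-0.7,-6.5,0],1],[[0,0,0],[-0.5,-4.6,0],1]])

```text
clock: 21.6
eef_pos: [0.3891, -0.1414, 0.2377]
tool_rot: [0.057, 0.998, -0.001, 0.006]
ft_force: [0.4, -0.5, 0.3]
grip_width: 0.0852
grasp_force: 0.0
```

>>> drive_tool(increments=[[[20,0,0],[0,0,0],1],[[20,0,0],[0,0,0],1],[[0,0,0],[0,0,0],1],[[0,0,0],[0,0,0],1]])

```text
clock: 21.93
eef_pos: [0.4292, -0.1412, 0.2354]
tool_rot: [0.057, 0.998, 0.0, 0.001]
ft_force: [0.8, 0.3, 0.3]
grip_width: 0.0852
grasp_force: 0.0
```

```bash
sed -i "s/tip_box=(.442,-.266)/tip_box=(.40,-.14)/" h.py w.py; python3 w.py p5 tip_box yellow_carrier blue_carrier amber_bottle blue_cap_bottle
```

```text
tip_box 0.88 [288, 147, 332, 217] 0.913 0.4023 -0.1417 -0.0997 deg -5.7
yellow_carrier 0.63 [309, 288, 382, 401] 0.483 0.5956 -0.1273 -0.0992 deg -5.7
blue_carrier 0.95 [515, 262, 619, 363] 0.627 0.5935 0.1057 0.0748 deg 4.3
amber_bottle 0.88 [188, 331, 237, 399] 0.628 0.5781 -0.2642 0.0081 deg 0.5
[ 0.4289 -0.1413  0.2351] [5.68822973e-02 9.98380710e-01 2.90242989e-04 5.26942153e-04] 22.2333 [-3.18805870e-01  1.42284010e-01 -1.07423633e-01  1.32022103e+00
  8.33552764e-04 -2.04979455e-01]
```

View pics/p5.png

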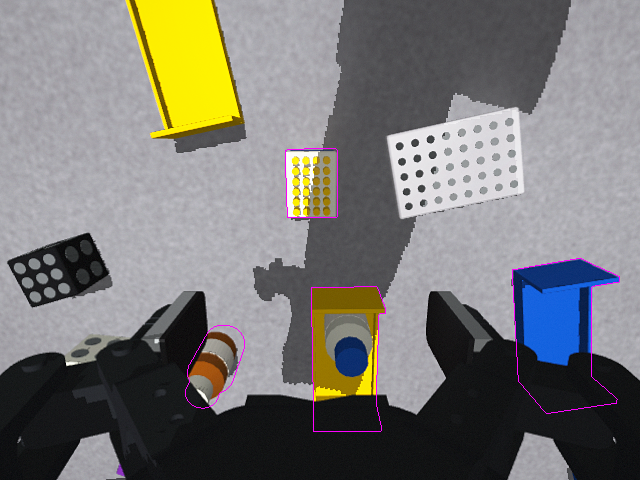

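```bash
cat > bc.py <<'E'
from h import *
w=camera("wrist")
for cf,b,r in sil("blue_cap_bottle",w):
    d=ray((b[0]+b[2])/2,(b[1]+b[3])/2,w,.04)
    if np.hypot(d[0]-.56,d[1]+.124)>.06: continue
    f=fit("blue_cap_bottle",[(w,r)],(.557,-.124),.004); print(cf,b,f)
    for a in (-.1081,-.1148):
        e=np.array(f[1:3])-[.5955,-.1278]; c,s=np.cos(a),np.sin(a); print("local",e@[c,s],e@[-s,c])
E
python3 bc.py
```

```text
0.66 [322.7, 315.7, 371.7, 376.4] (np.float64(0.778), np.float64(0.5581), np.float64(-0.1228), np.float64(0.0584))
local -0.037721139742158016 0.000935743849878838
local -0.037726562531231786 0.0006829931017638512
```

The tip box is upright again at (312,183). The bottle sits at local x -38 mm, so the free span is -15 to 66 and I'll aim the box at +26.

>>> drive_tool(increments=[[[-9,0,-30],[0,0,0],1],[[-9,0,-35],[0,0,0],1],[[-9,0,-35],[0,0,0],1],[[0,0,-35],[0,0,0],1],[[0,0,0],[0,0,0],1],[[0,0,0],[0,0,0],1],[[0,0,0],[0,0,0],1]])

```text
clock: 22.92
eef_pos: [0.4037, -0.1418, 0.1019]
tool_rot: [0.057, 0.998, -0.0, 0.002]
ft_force: [0.9, -0.4, 0.5]
grip_width: 0.0852
grasp_force: 0.0
```

>>> drive_tool(increments=[[[-1,0,-36],[0,0,0],1],[[0,0,-34],[0,0,0],1],[[0,0,-14],[0,0,0],1],[[0,0,0],[0,0,0],1],[[0,0,0],[0,0,0],1],[[0,0,0],[0,0,0],1]])

```text
clock: 23.42
eef_pos: [0.4039, -0.1422, 0.0186]
tool_rot: [0.057, 0.998, -0.0, 0.003]
ft_force: [0.1, -0.1, 0.3]
grip_width: 0.0853
grasp_force: 0.0
```

>>> drive_tool(increments=[[[0,0,0],[0,0,0],0],[[0,0,0],[0,0,0],0],[[0,0,0],[0,0,0],0],[[0,0,0],[0,0,0],0],[[0,0,0],[0,0,0],0],[[0,0,0],[0,0,0],0],[[0,0,0],[0,0,0],0]])

```text
clock: 24.0
eef_pos: [0.4023, -0.1418, 0.0175]
tool_rot: [0.057, 0.998, -0.0, 0.002]
ft_force: [-0.5, -0.3, 5.8]
grip_width: 0.0451
grasp_force: 62.8
```

>>> drive_tool(increments=[[[0,0,30],[0,0,0],0],[[0,0,40],[0,0,0],0],[[0,0,40],[0,0,0],0],[[0,0,40],[0,0,0],0],[[36.5,2,0],[0,0,0],0],[[36.5,2,0],[0,0,0],0],[[36.5,2,0],[0,0,0],0],[[36.5,2,0],[0,0,0],0]])

```text
clock: 24.67
eef_pos: [0.5486, -0.1332, 0.1671]
tool_rot: [0.057, 0.998, 0.0, 0.001]
ft_force: [0.6, -0.3, -1.4]
grip_width: 0.0447
grasp_force: 62.3
```

>>> drive_tool(increments=[[[36.5,2,0],[0,0,0],0],[[36.5,1,0],[0,0,0],0],[[0,0,-35],[0,0,0],0],[[0,0,-35],[0,0,0],0],[[0,0,0],[0,0,0],0],[[0,0,0],[0,0,0],0],[[0,0,0],[0,0,0],0],[[0,0,0],[0,0,0],0]])

```text
clock: 25.33
eef_pos: [0.6215, -0.1307, 0.0992]
tool_rot: [0.057, 0.998, -0.0, 0.003]
ft_force: [0.7, 0.0, -0.9]
grip_width: 0.0452
grasp_force: 62.1
```

Right on target. I'll descend and check part way.

>>> drive_tool(increments=[[[0,0,-30],[0,0,0],0],[[0,0,-25],[0,0,0],0],[[0,0,-15],[0,0,0],0],[[0,0,0],[0,0,0],0],[[0,0,0],[0,0,0],0]])

```text
clock: 25.75
eef_pos: [0.6207, -0.1306, 0.0278]
tool_rot: [0.057, 0.998, 0.0, 0.002]
ft_force: [0.4, 0.0, -0.2]
grip_width: 0.0452
grasp_force: 62.1
```

>>> drive_tool(increments=[[[0,0,-3],[0,0,0],0],[[0,0,-2],[0,0,0],0],[[0,0,0],[0,0,0],0],[[0,0,0],[0,0,0],0]])

```text
clock: 26.08
eef_pos: [0.6209, -0.1304, 0.0224]
tool_rot: [0.057, 0.998, 0.0, 0.002]
ft_force: [-0.4, 0.3, -2.0]
grip_width: 0.0451
grasp_force: 62.2
```

>>> drive_tool(increments=[[[0,0,-1.5],[0,0,0],0],[[0,0,0],[0,0,0],0],[[0,0,0],[0,0,0],0]])

```text
clock: 26.33
eef_pos: [0.6211, -0.1305, 0.0216]
tool_rot: [0.057, 0.998, -0.0, 0.002]
ft_force: [-1.8, 1.5, 5.6]
grip_width: 0.0453
grasp_force: 62.8
```

>>> drive_tool(increments=[[[0,0,0],[0,0,0],1],[[0,0,0],[0,0,0],1],[[0,0,0],[0,0,0],1],[[0,0,0],[0,0,0],1],[[0,0,20],[0,0,0],1],[[0,0,40],[0,0,0],1],[[0,0,40],[0,0,0],1],[[0,0,40],[0,0,0],1]])

```text
clock: 27.0
eef_pos: [0.6196, -0.1302, 0.1605]
tool_rot: [0.057, 0.998, 0.0, -0.0]
ft_force: [0.3, 0.4, -0.3]
grip_width: 0.0852
grasp_force: 0.0
```

>>> drive_tool(increments=[[[-9,-36,0],[0,0,5],1],[[-9,-36,0],[0,0,5],1],[[-9,-36,0],[0,0,0],1],[[-8.5,-36.5,0],[0,0,0],1],[[0,0,-40],[0,0,0],1],[[0,0,0],[0,0,0],1],[[0,0,0],[0,0,0],1],[[0,0,0],[0,0,0],1]])

```text
clock: 27.67
eef_pos: [0.5851, -0.2744, 0.1203]
tool_rot: [-0.031, 1.0, 0.0, 0.001]
ft_force: [1.1, 0.3, -0.2]
grip_width: 0.0856
grasp_force: 0.0
```

>>> drive_tool(increments=[[[-1,0,-36],[0,0,0],1],[[0,0,-36],[0,0,0],1],[[0,0,-24],[0,0,0],1],[[0,0,0],[0,0,0],1],[[0,0,0],[0,0,0],1],[[0,0,0],[0,0,0],1]])

```text
clock: 28.17
eef_pos: [0.5862, -0.275, 0.0268]
tool_rot: [-0.031, 1.0, -0.001, 0.003]
ft_force: [0.2, -0.2, -0.2]
grip_width: 0.0854
grasp_force: 0.0
```

>>> drive_tool(increments=[[[0,0,0],[0,0,0],0],[[0,0,0],[0,0,0],0],[[0,0,0],[0,0,0],0],[[0,0,0],[0,0,0],0],[[0,0,0],[0,0,0],0],[[0,0,0],[0,0,0],0],[[0,0,0],[0,0,0],0]])

```text
clock: 28.75
eef_pos: [0.5851, -0.2755, 0.0258]
tool_rot: [-0.03, 1.0, -0.0, 0.003]
ft_force: [-0.1, 0.9, 6.4]
grip_width: 0.0445
grasp_force: 62.0
```

>>> drive_tool(increments=[[[0,0,30],[0,0,0],0],[[0,0,40],[0,0,0],0],[[0,0,40],[0,0,0],0],[[0,0,40],[0,0,0],0],[[-2.7,38,0],[0,0,0],0],[[-2.7,38,0],[0,0,0],0],[[-2.7,38,0],[0,0,0],0],[[-2.7,38,0],[0,0,0],0]])

```text
clock: 29.42
eef_pos: [0.5722, -0.1217, 0.1739]
tool_rot: [-0.03, 1.0, 0.0, 0.001]
ft_force: [0.7, 0.1, -2.4]
grip_width: 0.0446
grasp_force: 61.7
```

>>> drive_tool(increments=[[[-2.7,38,0],[0,0,0],0],[[-2.7,38,0],[0,0,0],0],[[-2.7,38,0],[0,0,0],0],[[-2.7,38,0],[0,0,0],0],[[-2.7,38,0],[0,0,0],0],[[-2.7,37,0],[0,0,0],0],[[0,0,-40],[0,0,0],0],[[0,0,-35],[0,0,0],0]])

```text
clock: 30.08
eef_pos: [0.5583, 0.1073, 0.0999]
tool_rot: [-0.033, 0.999, 0.001, 0.004]
ft_force: [-0.6, -0.4, -2.0]
grip_width: 0.0444
grasp_force: 61.7
```

>>> drive_tool(increments=[[[0,0,0],[0,0,0],0],[[0,0,0],[0,0,0],0],[[0,0,0],[0,0,0],0],[[0,0,0],[0,0,0],0]])

```text
clock: 30.42
eef_pos: [0.5587, 0.1039, 0.1013]
tool_rot: [-0.03, 1.0, 0.001, 0.003]
ft_force: [0.1, -1.0, -0.8]
grip_width: 0.0442
grasp_force: 61.8
```

Target is (.5584,.1031) with floor contact expected at TCP z of about 30.

>>> drive_tool(increments=[[[0,-1,-30],[0,0,0],0],[[0,0,-25],[0,0,0],0],[[0,0,-13],[0,0,0],0],[[0,0,-3],[0,0,0],0],[[0,0,0],[0,0,0],0],[[0,0,0],[0,0,0],0]])

```text
clock: 30.92
eef_pos: [0.5588, 0.103, 0.03]
tool_rot: [-0.03, 1.0, 0.001, 0.003]
ft_force: [-0.2, -0.5, -0.7]
grip_width: 0.0446
grasp_force: 62.9
```

>>> drive_tool(increments=[[[-1.5,0,0],[0,0,0],0],[[-1.5,0,0],[0,0,0],0],[[0,0,0],[0,0,0],0],[[0,0,0],[0,0,0],0]])

```text
clock: 31.25
eef_pos: [0.5553, 0.1032, 0.0294]
tool_rot: [-0.03, 1.0, 0.0, 0.003]
ft_force: [0.9, -0.6, 5.8]
grip_width: 0.0448
grasp_force: 63.4
```

>>> drive_tool(increments=[[[-1,0,0],[0,0,0],0],[[0,0,0],[0,0,0],0],[[0,0,0],[0,0,0],0]])

```text
clock: 31.5
eef_pos: [0.5548, 0.1033, 0.0294]
tool_rot: [-0.03, 1.0, 0.0, 0.003]
ft_force: [1.7, -0.7, 6.1]
grip_width: 0.0441
grasp_force: 63.6
```

>>> drive_tool(increments=[[[-1,0,0],[0,0,0],0],[[0,0,0],[0,0,0],0],[[0,0,0],[0,0,0],0]])

```text
clock: 31.75
eef_pos: [0.554, 0.1035, 0.0294]
tool_rot: [-0.03, 1.0, 0.0, 0.003]
ft_force: [2.4, -1.3, 6.1]
grip_width: 0.0443
grasp_force: 63.6
```

>>> drive_tool(increments=[[[-1,0,0],[0,0,0],0],[[0,0,0],[0,0,0],0],[[0,0,0],[0,0,0],0]])

```text
clock: 32.0
eef_pos: [0.553, 0.1036, 0.0294]
tool_rot: [-0.03, 1.0, 0.001, 0.003]
ft_force: [3.2, 0.1, 5.6]
grip_width: 0.0443
grasp_force: 63.6
```

>>> drive_tool(increments=[[[0,0,0],[0,0,0],1],[[0,0,0],[0,0,0],1],[[0,0,0],[0,0,0],1],[[0,0,0],[0,0,0],1],[[0,0,30],[0,0,0],1],[[0,0,40],[0,0,0],1],[[0,0,40],[0,0,0],1],[[0,0,40],[0,0,0],1]])

```text
clock: 32.67
eef_pos: [0.5497, 0.1031, 0.1786]
tool_rot: [-0.03, 1.0, 0.0, -0.0]
ft_force: [1.4, 0.1, -0.5]
grip_width: 0.0854
grasp_force: 0.0
```

>>> drive_tool(increments=[[[-6,-37,8],[0,0,-5],1],[[-6,-37,8],[0,0,-5],1],[[-6,-37,8],[0,0,-5],1],[[-6,-37,8],[0,0,-4],1],[[-6,-37,8],[0,0,0],1],[[-6,-37,8],[0,0,0],1],[[-6,-37,8],[0,0,0],1],[[-6,-37,8],[0,0,0],1]])

```text
clock: 33.33
eef_pos: [0.5017, -0.1943, 0.2419]
tool_rot: [0.135, 0.991, 0.0, 0.0]
ft_force: [-0.3, -0.5, 0.0]
grip_width: 0.0857
grasp_force: 0.0
```

>>> drive_tool(increments=[[[-6,-37,8],[0,0,0],1],[[-6,-37,8],[0,0,0],1],[[-6,-37,8],[0,0,0],1],[[-6,-37,8],[0,0,0],1],[[0,0,0],[0,0,0],1],[[0,0,0],[0,0,0],1],[[0,0,0],[0,0,0],1],[[0,0,0],[0,0,0],1]])

```text
clock: 34.0
eef_pos: [0.4787, -0.3394, 0.2732]
tool_rot: [0.134, 0.991, 0.001, 0.0]
ft_force: [0.0, 0.2, -0.3]
grip_width: 0.0855
grasp_force: 0.0
```

```bash
python3 w.py c5 white_rack black_rack
```

```text
white_rack 0.65 [267, 270, 313, 331] 0.916 0.5769 -0.3956 -0.2665 deg -15.3
black_rack 0.66 [218, 173, 286, 236] 0.921 0.4592 -0.4029 0.2028 deg 11.6
[ 0.4791 -0.3393  0.2737] [1.33874508e-01 9.90998026e-01 3.57515854e-04 6.32547704e-04] 34.15 [-6.16827581e-01  4.07612765e-01  3.48829809e-01  1.51122453e+00
  1.22043960e-03 -3.48271708e-01]
```

View pics/c5.png

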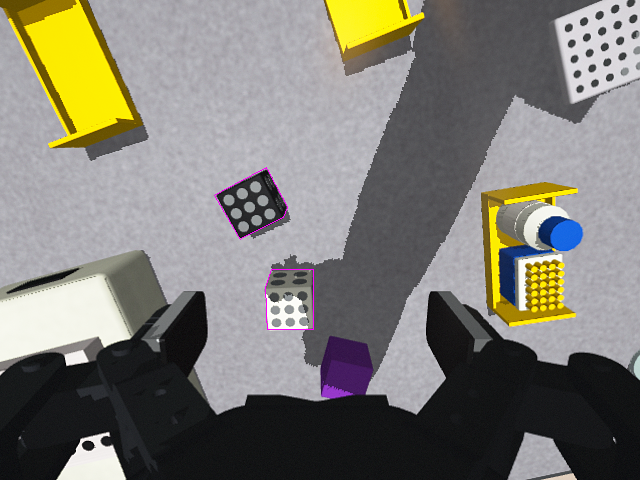

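The yellow kit stands complete at (530,260). The white rack at (290,300) is well fitted, and the purple cube at (346,365) is left out. Going for the rack.

>>> drive_tool(increments=[[[24,-14,-30],[0,0,0],1],[[24,-14,-30],[0,0,0],1],[[24,-14,-30],[0,0,0],1],[[25,-14,-30],[0,0,0],1],[[0,0,-35],[0,0,0],1],[[0,0,0],[0,0,0],1],[[0,0,0],[0,0,0],1],[[0,0,0],[0,0,0],1]])

```text
clock: 34.82
eef_pos: [0.5764, -0.3964, 0.1209]
tool_rot: [0.134, 0.991, -0.0, 0.002]
ft_force: [-0.1, 0.0, 0.0]
grip_width: 0.0852
grasp_force: 0.0
```

>>> drive_tool(increments=[[[0,0.5,-36],[0,0,0],1],[[0,0,-36],[0,0,0],1],[[0,0,-29],[0,0,0],1],[[0,0,0],[0,0,0],1],[[0,0,0],[0,0,0],1],[[0,0,0],[0,0,0],1]])

```text
clock: 35.32
eef_pos: [0.578, -0.3978, 0.0226]
tool_rot: [0.135, 0.991, -0.001, 0.004]
ft_force: [0.0, -0.3, 0.0]
grip_width: 0.0853
grasp_force: 0.0
```

>>> drive_tool(increments=[[[0,0,0],[0,0,0],0],[[0,0,0],[0,0,0],0],[[0,0,0],[0,0,0],0],[[0,0,0],[0,0,0],0],[[0,0,0],[0,0,0],0],[[0,0,0],[0,0,0],0],[[0,0,0],[0,0,0],0]])

```text
clock: 35.9
eef_pos: [0.5773, -0.3973, 0.0207]
tool_rot: [0.135, 0.991, -0.001, 0.003]
ft_force: [0.3, 0.8, 6.4]
grip_width: 0.0494
grasp_force: 62.2
```

>>> drive_tool(increments=[[[0,0,30],[0,0,0],0],[[0,0,40],[0,0,0],0],[[0,0,40],[0,0,0],0],[[0,0,40],[0,0,0],0],[[0,36,0],[0,0,5],0],[[0,36,0],[0,0,5],0],[[0,36,0],[0,0,5],0],[[0,36,0],[0,0,4],0]])

```text
clock: 36.57
eef_pos: [0.5754, -0.2511, 0.1682]
tool_rot: [-0.032, 0.999, 0.0, 0.001]
ft_force: [0.9, 0.5, -1.0]
grip_width: 0.0499
grasp_force: 61.6
```

>>> drive_tool(increments=[[[2,36,0],[0,0,0],0],[[2,36,0],[0,0,0],0],[[2,36,0],[0,0,0],0],[[3,36,0],[0,0,0],0],[[3,36,0],[0,0,0],0],[[3,36,0],[0,0,0],0],[[4,36,0],[0,0,0],0],[[4,36,0],[0,0,0],0]])

```text
clock: 37.23
eef_pos: [0.5985, 0.0374, 0.1681]
tool_rot: [-0.03, 1.0, 0.0, 0.001]
ft_force: [0.3, -1.6, -1.0]
grip_width: 0.0497
grasp_force: 61.7
```

>>> drive_tool(increments=[[[4,36,0],[0,0,0],0],[[0,35,0],[0,0,0],0],[[0,0,-35],[0,0,0],0],[[0,0,-35],[0,0,0],0],[[0,0,0],[0,0,0],0],[[0,0,0],[0,0,0],0],[[0,0,0],[0,0,0],0]])

```text
clock: 37.82
eef_pos: [0.6035, 0.1065, 0.0992]
tool_rot: [-0.03, 1.0, 0.0, 0.001]
ft_force: [0.8, 0.2, -0.4]
grip_width: 0.0491
grasp_force: 62.0
```

>>> drive_tool(increments=[[[1.5,-0.5,-30],[0,0,0],0],[[0,0,-25],[0,0,0],0],[[0,0,-15],[0,0,0],0],[[0,0,0],[0,0,0],0],[[0,0,0],[0,0,0],0]])

```text
clock: 38.23
eef_pos: [0.6055, 0.1057, 0.0295]
tool_rot: [-0.03, 1.0, 0.0, 0.002]
ft_force: [-0.5, 0.2, -0.9]
grip_width: 0.0498
grasp_force: 62.0
```

Clear of the bottle and plate. I'll lower to the floor, then nudge toward -x.

>>> drive_tool(increments=[[[0,0,-3],[0,0,0],0],[[0,0,-2],[0,0,0],0],[[0,0,0],[0,0,0],0],[[0,0,0],[0,0,0],0]])

```text
clock: 38.57
eef_pos: [0.606, 0.1063, 0.0247]
tool_rot: [-0.03, 1.0, 0.0, 0.003]
ft_force: [0.7, -0.2, 3.3]
grip_width: 0.0495
grasp_force: 62.2
```

>>> drive_tool(increments=[[[-1.5,0,0],[0,0,0],0],[[-1.5,0,0],[0,0,0],0],[[0,0,0],[0,0,0],0],[[0,0,0],[0,0,0],0]])

```text
clock: 38.9
eef_pos: [0.6031, 0.1065, 0.0247]
tool_rot: [-0.03, 1.0, 0.001, 0.003]
ft_force: [1.9, 0.3, 5.9]
grip_width: 0.0499
grasp_force: 62.9
```

>>> drive_tool(increments=[[[-1,0,0],[0,0,0],0],[[0,0,0],[0,0,0],0],[[0,0,0],[0,0,0],0]])

```text
clock: 39.15
eef_pos: [0.6022, 0.1065, 0.0247]
tool_rot: [-0.03, 1.0, 0.001, 0.003]
ft_force: [1.9, -0.4, 6.5]
grip_width: 0.0495
grasp_force: 62.8
```

>>> drive_tool(increments=[[[-1,0,0],[0,0,0],0],[[0,0,0],[0,0,0],0],[[0,0,0],[0,0,0],0]])

```text
clock: 39.4
eef_pos: [0.6013, 0.1066, 0.0247]
tool_rot: [-0.03, 1.0, 0.001, 0.003]
ft_force: [2.3, 0.8, 5.9]
grip_width: 0.0496
grasp_force: 62.8
```

>>> drive_tool(increments=[[[-1,0,0],[0,0,0],0],[[0,0,0],[0,0,0],0],[[0,0,0],[0,0,0],0]])

```text
clock: 39.65
eef_pos: [0.6003, 0.1066, 0.0247]
tool_rot: [-0.03, 1.0, 0.001, 0.003]
ft_force: [1.6, -0.5, 6.5]
grip_width: 0.0498
grasp_force: 62.8
```

>>> drive_tool(increments=[[[-1,0,0],[0,0,0],0],[[0,0,0],[0,0,0],0],[[0,0,0],[0,0,0],0]])

```text
clock: 39.9
eef_pos: [0.5994, 0.1066, 0.0247]
tool_rot: [-0.03, 1.0, 0.001, 0.003]
ft_force: [2.8, -1.2, 5.5]
grip_width: 0.0497
grasp_force: 62.8
```

>>> drive_tool(increments=[[[-1,0,0],[0,0,0],0],[[0,0,0],[0,0,0],0],[[0,0,0],[0,0,0],0]])

```text
clock: 40.15
eef_pos: [0.5984, 0.1067, 0.0247]
tool_rot: [-0.031, 1.0, 0.001, 0.003]
ft_force: [3.2, 0.4, 4.9]
grip_width: 0.0495
grasp_force: 62.8
```

>>> drive_tool(increments=[[[0,0,0],[0,0,0],1],[[0,0,0],[0,0,0],1],[[0,0,0],[0,0,0],1],[[0,0,0],[0,0,0],1],[[0,0,30],[0,0,0],1],[[0,0,40],[0,0,0],1],[[0,0,40],[0,0,0],1],[[0,0,40],[0,0,0],1]])

```text
clock: 40.82
eef_pos: [0.5952, 0.106, 0.1735]
tool_rot: [-0.03, 1.0, 0.0, -0.0]
ft_force: [0.8, 0.7, 0.0]
grip_width: 0.0855
grasp_force: 0.0
```

>>> drive_tool(increments=[[[-20,23,15],[0,0,0],1],[[-20,23,15],[0,0,0],1],[[-20,23,15],[0,0,0],1],[[-20,23,15],[0,0,0],1],[[-20,23,15],[0,0,0],1],[[-20,23,15],[0,0,0],1],[[0,0,0],[0,0,0],1],[[0,0,0],[0,0,0],1]])

```text
clock: 41.48
eef_pos: [0.4756, 0.2455, 0.2637]
tool_rot: [-0.032, 0.999, 0.001, 0.002]
ft_force: [-0.0, -0.6, -0.0]
grip_width: 0.0856
grasp_force: 0.0
```

```bash
python3 w.py c6 wedge blue_carrier
```

```text
wedge 0.64 [325, 278, 370, 329] 0.907 0.5772 0.2827 0.0933 deg 5.3
blue_carrier 0.71 [134, 233, 226, 366] 0.313 0.5938 0.1063 0.0762 deg 4.4
blue_carrier 0.6 [153, 272, 215, 326] 0.09 0.6296 0.1359 0.8471 deg 48.5
[0.4763 0.2433 0.2617] [-2.99831289e-02  9.99550364e-01 -2.80744541e-04  5.32149146e-05] 41.6333 [ 4.72674142e-01  3.00547858e-01  1.64238022e-01  1.43463084e+00
 -5.52955038e-04  4.12698934e-01]
```

View pics/c6.png

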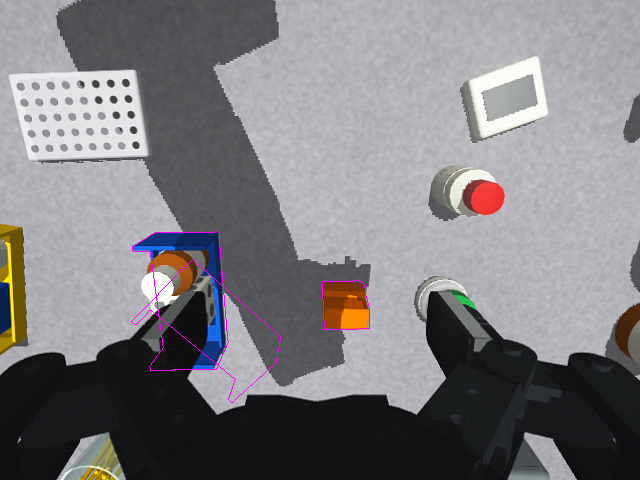

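>>> drive_tool(increments=[[[25,10,-28],[0,0,1.9],1],[[25,10,-28],[0,0,0],1],[[25,10,-28],[0,0,0],1],[[26,9.5,-28],[0,0,0],1],[[0,0,-20],[0,0,0],1],[[0,0,0],[0,0,0],1],[[0,0,0],[0,0,0],1],[[0,0,0],[0,0,0],1]])

```text
clock: 42.3
eef_pos: [0.5776, 0.2829, 0.1317]
tool_rot: [-0.046, 0.999, 0.0, 0.001]
ft_force: [1.5, 0.5, 0.4]
grip_width: 0.0853
grasp_force: 0.0
```

>>> drive_tool(increments=[[[-1,0,-36],[0,0,0],1],[[0,0,-36],[0,0,0],1],[[0,0,-15],[0,0,0],1],[[0,0,0],[0,0,0],1],[[0,0,0],[0,0,0],1],[[0,0,0],[0,0,0],1]])

```text
clock: 42.8
eef_pos: [0.5782, 0.2846, 0.0474]
tool_rot: [-0.047, 0.999, 0.001, 0.003]
ft_force: [-0.1, -0.5, 1.7]
grip_width: 0.0856
grasp_force: 0.0
```

>>> drive_tool(increments=[[[0,0,0],[0,0,0],0],[[0,0,0],[0,0,0],0],[[0,0,0],[0,0,0],0],[[0,0,0],[0,0,0],0],[[0,0,0],[0,0,0],0],[[0,0,0],[0,0,0],0],[[0,0,0],[0,0,0],0]])

```text
clock: 43.38
eef_pos: [0.5772, 0.2842, 0.0454]
tool_rot: [-0.047, 0.999, 0.001, 0.002]
ft_force: [0.0, 0.8, 5.8]
grip_width: 0.0434
grasp_force: 61.2
```

>>> drive_tool(increments=[[[0,0,30],[0,0,0],0],[[0,0,40],[0,0,0],0],[[0,0,30],[0,0,0],0],[[13,-35,0],[0,0,-1.9],0],[[13,-35,0],[0,0,0],0],[[13,-35,0],[0,0,0],0],[[13,-35,0],[0,0,0],0],[[13.5,-36,0],[0,0,0],0]])

```text
clock: 44.05
eef_pos: [0.6416, 0.1064, 0.1434]
tool_rot: [-0.031, 1.0, 0.0, 0.0]
ft_force: [1.7, 0.3, -0.4]
grip_width: 0.0434
grasp_force: 61.2
```

>>> drive_tool(increments=[[[0,0,0],[0,0,0],0],[[0,0,0],[0,0,0],0],[[0,0,0],[0,0,0],0],[[0,0,0],[0,0,0],0]])

```text
clock: 44.38
eef_pos: [0.6411, 0.1088, 0.1434]
tool_rot: [-0.031, 1.0, 0.0, 0.0]
ft_force: [0.2, 0.4, -1.3]
grip_width: 0.0435
grasp_force: 61.4
```

```bash
python3 - <<'E'
from h import *
d=camera("side"); s=camera("scene"); o=get_obs(); print(np.round(o["eef_pos"],4),o["ft_force"],o["grip_width"],o["tool_rot"])
im=[]
for c in (d,s):
    p=proj(np.array([[.61,.107,.08]]),c)[0].astype(int); a=c["image"][p[1]-48:p[1]+48,p[0]-60:p[0]+60]
    im.append(cv2.resize(a,(400,320),interpolation=cv2.INTER_CUBIC))
cv2.imwrite("pics/k1.png",np.hstack(im)[:,:,::-1])
E
```

```text
[0.6412 0.1093 0.1436] [ 0.05284984  0.73398055 -0.38987458] 0.043133075786833494 [-3.15571947e-02  9.99501706e-01  3.51968998e-04  6.00127794e-04]
```

View pics/k1.png

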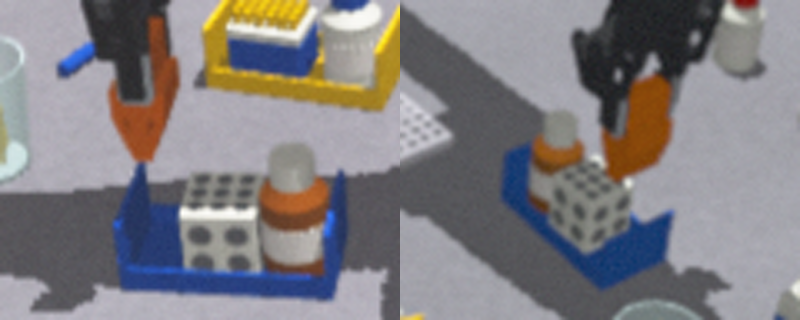

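Blue row: amber and white rack stand tight together, with the gap free at the far end and the wedge above it. I'll lower in stages and watch the force.

>>> drive_tool(increments=[[[1,-0.5,-25],[0,0,0],0],[[0,0,-25],[0,0,0],0],[[0,0,-13],[0,0,0],0],[[0,0,0],[0,0,0],0],[[0,0,0],[0,0,0],0]])

```text
clock: 44.9
eef_pos: [0.6418, 0.1083, 0.0801]
tool_rot: [-0.031, 1.0, 0.0, -0.0]
ft_force: [-0.0, 0.4, -1.4]
grip_width: 0.0435
grasp_force: 61.3
```

>>> drive_tool(increments=[[[0,0,-8],[0,0,0],0],[[0,0,0],[0,0,0],0],[[0,0,0],[0,0,0],0]])

```text
clock: 45.15
eef_pos: [0.643, 0.1075, 0.0735]
tool_rot: [-0.031, 1.0, 0.0, 0.001]
ft_force: [0.3, 0.5, -1.5]
grip_width: 0.0434
grasp_force: 61.4
```

>>> drive_tool(increments=[[[0,0,-4],[0,0,0],0],[[0,0,-4],[0,0,0],0],[[0,0,0],[0,0,0],0],[[0,0,0],[0,0,0],0]])

```text
clock: 45.48
eef_pos: [0.6421, 0.1071, 0.0643]
tool_rot: [-0.03, 1.0, 0.0, 0.0]
ft_force: [-2.8, -0.6, -2.3]
grip_width: 0.0434
grasp_force: 61.5
```

>>> drive_tool(increments=[[[0,0,-4],[0,0,0],0],[[0,0,-4],[0,0,0],0],[[0,0,0],[0,0,0],0],[[0,0,0],[0,0,0],0]])

```text
clock: 45.82
eef_pos: [0.6421, 0.1071, 0.0559]
tool_rot: [-0.03, 1.0, 0.0, 0.0]
ft_force: [-3.3, -0.9, -1.1]
grip_width: 0.0428
grasp_force: 61.6
```

>>> drive_tool(increments=[[[-0.5,0,-3],[0,0,0],0],[[0,0,-3],[0,0,0],0],[[0,0,0],[0,0,0],0],[[0,0,0],[0,0,0],0]])

```text
clock: 46.15
eef_pos: [0.6422, 0.1072, 0.0504]
tool_rot: [-0.03, 1.0, 0.0, 0.001]
ft_force: [-2.6, -0.1, -1.2]
grip_width: 0.0432
grasp_force: 61.6
```

>>> drive_tool(increments=[[[0,0,-2],[0,0,0],0],[[0,0,0],[0,0,0],0],[[0,0,0],[0,0,0],0]])

```text
clock: 46.4
eef_pos: [0.6422, 0.1072, 0.0493]
tool_rot: [-0.03, 1.0, 0.0, 0.001]
ft_force: [-4.0, -0.3, 2.7]
grip_width: 0.0435
grasp_force: 61.8
```

Floor reached at 49.3 (expected 49.4). One more small press, then release and check.

>>> drive_tool(increments=[[[0,0,-1],[0,0,0],0],[[0,0,0],[0,0,0],0],[[0,0,0],[0,0,0],0]])

```text
clock: 46.65
eef_pos: [0.6422, 0.1072, 0.0493]
tool_rot: [-0.03, 1.0, 0.0, 0.001]
ft_force: [-7.5, -0.9, 7.9]
grip_width: 0.0436
grasp_force: 62.6
```

>>> drive_tool(increments=[[[0,0,0],[0,0,0],1],[[0,0,0],[0,0,0],1],[[0,0,0],[0,0,0],1],[[0,0,0],[0,0,0],1],[[0,0,20],[0,0,0],1],[[0,0,40],[0,0,0],1],[[0,0,40],[0,0,0],1],[[0,0,40],[0,0,0],1]])

```text
clock: 47.32
eef_pos: [0.6421, 0.1071, 0.1887]
tool_rot: [-0.03, 1.0, 0.0, 0.0]
ft_force: [1.9, 0.3, 0.4]
grip_width: 0.0852
grasp_force: 0.0
```

>>> drive_tool(increments=[[[-30,0,10],[0,0,0],1],[[-30,0,10],[0,0,0],1],[[-30,0,10],[0,0,0],1],[[-30,0,10],[0,0,0],1],[[-30,0,10],[0,0,0],1],[[-30,0,10],[0,0,0],1],[[0,0,0],[0,0,0],1],[[0,0,0],[0,0,0],1]])

```text
clock: 47.98
eef_pos: [0.4622, 0.1074, 0.2492]
tool_rot: [-0.031, 1.0, 0.001, 0.003]
ft_force: [0.7, -0.2, -0.1]
grip_width: 0.0853
grasp_force: 0.0
```

```bash
python3 - <<'E'
from h import *
d=camera("side"); s=camera("scene"); o=get_obs(); print(np.round(o["eef_pos"],4),o["ft_force"],o["grasp_force"],o["clock"])
im=[]
for c,x in ((d,(.6,0,.03)),(s,(.6,0,.03))):
    p=proj(np.array([x]),c)[0].astype(int); a=c["image"][p[1]-75:p[1]+75,p[0]-75:p[0]+75]
    im.append(cv2.resize(a,(400,400),interpolation=cv2.INTER_CUBIC))
cv2.imwrite("pics/k2.png",np.hstack(im)[:,:,::-1])
# does the wedge top match z0=4mm: fit height
for c in (d,s):
    S=[x for x in sil("wedge",c) if np.hypot(*(ray((x[1][0]+x[1][2])/2,(x[1][1]+x[1][3])/2,c,.06)-[.643,.108]))<.05]
    if S:
        b=S[0][1]
        for z in (.004,.008,.012): m=np.argwhere(render("wedge",(.643,.108,.06),c,z)>.5); print(z,m[:,0].min(),b[1])
E
```

```text
[0.4633 0.1074 0.2479] [-0.02074773  0.76925527 -0.00852607] 0.0 48.0833
0.004 253 254.3
0.008 252 254.3
0.012 250 254.3
0.004 232 233.6
0.008 230 233.6
0.012 229 233.6
```

View pics/k2.png

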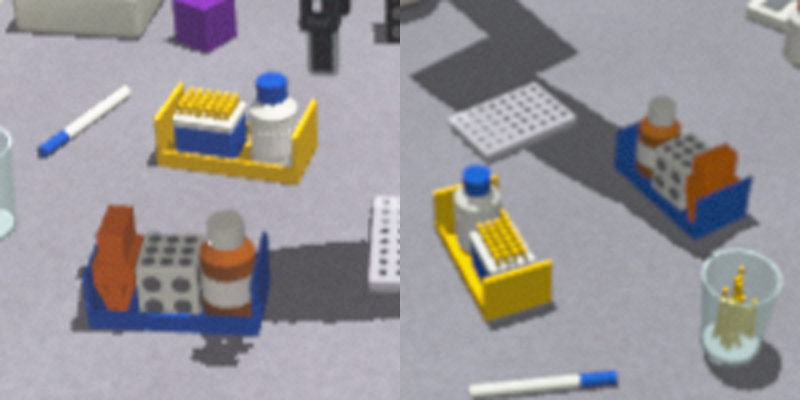

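Both kits stand upright and the wedge is seated on the floor, its top matching a 4 mm base. The gripper is clear of everything, so I'm handing in.

```bash
python3 -c "
from workcell import *
print(job_done())"
```

```text
the job is handed in; nothing more can be done
None
```

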